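# Load the slide carrier into the viewing box

### The job

First open the viewing box: press on the top of its flat grey shutter and drag it fully back, towards the robot. Then lift the slide carrier by its finger tab off the sloped rest, hook its tongue under the retaining lip at the robot's side of the well while the carrier is still clearly tilted, and turn it down, keeping hold of it until it lies flat on the well's floor. Let go, leaving the shutter open and the other things on the bench where they are.

Things in the scene. Friction and masses are not known exactly. Their poses are not given: they have to be found in the camera images.
- viewer: The viewing box: black, fixed, 270 x 160 x 100 mm (x, y, z), with a rectangular well in its top under the shutter. Origin: centre of its underside; +x points away from the robot, z up. The far wall's top is at z = 100 mm, the deck on the robot's side at 96 mm; beside the well 96 mm, with rails up to 100 mm outside |y| = 53 mm.
- lip (a point): Middle of the lower edge of the retaining lip, on the robot's side (-x) of the well, at (-5, 0, 92) mm in the viewer's frame; axes as the viewer's. The lip is 4 mm thick (z 92 to 96 mm) and overhangs the well by 14 mm: the slot under it is 13 mm high and ends at x = -19 mm.
- well (a point): Middle of the well's white floor within its mouth, at (51, 0, 79) mm in the viewer's frame; axes as the viewer's. The mouth is 112 mm long (x -5 to 107 mm, lip edge to far wall) and 96 mm wide (y -48 to 48 mm): shorter than the carrier, which fits only with its tongue under the lip.
- shutter (a joint): Slide of the shutter in m: 0 = well covered, 0.118 = fully back towards the robot (-x of the viewer) at its end stop. Fully open counts from 0.108. It resists with about 1.5 N plus a little damping and stays where it is left.
- shutter_top (a point): Middle of the top face of the shutter, a flat grey plate 114 x 104 x 4 mm (x, y, z) without handle, flush with the box's rails (z = 100 mm); it moves with the shutter. The shutter is held firmly against being pressed down.
- carrier: The slide carrier, 0.12 to 0.2 kg: a dark metal plate 90 mm wide (y) and 5 mm thick, x -46 to 60 mm, with a tongue 60 mm wide on to x = -60 mm (120 mm over all). Origin: on the underside, midway along the full length; z normal to the plate, upward. It starts on the rest, tongue downhill towards the robot, tilted 30 degrees, so a square grasp tilts the tool as much.
- tongue_tip (a point): Middle of the tongue's end on the carrier's underside, (-60, 0, 0) mm in the carrier's frame.
- far_edge (a point): Middle of the carrier's other end on its underside, (60, 0, 0) mm in the carrier's frame.
- tab_grip (a point): Gripping point inside the black finger tab that stands upright on the plate, (4, 0, 39) mm in the carrier's frame, axes as the carrier's. The tab is 12 mm thick (y), 40 mm long (x -16 to 24 mm) and reaches from z = 5 to 50 mm. The fingers close along y.
- rest: The sloped rest, fixed, white plastic, 130 x 100 mm, about 95 mm high; its face rises away from the robot (+x of its frame) at 30 degrees, with a ledge 7 mm high at the foot below the tongue. The carrier lifts off square to the face. It stands left or right of the viewing box. Origin: centre of its underside.
- parts_case: Bystander, fixed: clear open parts case 130 x 150 x 55 mm on the other side of the viewing box. Origin: centre of its underside.
- dish: Bystander, loose: clear round culture dish, 90 mm across, 12 mm high. Origin: underside.
- tweezers: Bystander, loose: orange plastic tweezers, about 130 mm long, lying flat. Origin: underside.
- bottle: Bystander, loose: amber glass bottle, 60 mm across, 150 mm high. Origin: underside.
- jar: Bystander, loose: small white jar, 60 mm across, 70 mm high. Origin: underside.
- glasses: Bystander, loose: pair of spectacles, about 125 mm square, 25 mm high. Origin: underside.
- driver: Bystander, loose: screwdriver lying flat. Origin: underside.

How it is judged:
By the outcome, as a careful person would: the job done as asked, in the order asked, and still so for the second after the job is handed in, with the robot touching nothing.
It also fails if it takes over 61 s, if anything falls off the work surface, if the arm or the gripper's body presses on something with over 40 N, if the wrist force passes 120 N, or if a joint passes its speed limit or range.

### The arm

A 6-joint arm with a two-finger parallel gripper is mounted at the origin on the work surface. World frame = base frame: x ahead of the robot, y to its left, z up, the work surface at z = 0. Lengths are in mm, angles in degrees, forces in N, time in s.
With the tool pointing down it reaches from about 300 to 825 mm from the base axis. Payload 5.4 kg.
Tool frame: the origin (TCP) lies at the very end of the fingers, on their centre line; the grasp point (between the pads) lies 19 mm behind it; z points along the fingers, y is the line along which they close (so a half turn about z gives the same grasp; the last joint's range is limited). The gripper opens to 92 mm and grips with 3 to 60 N. Pads are 20 mm wide; open, the fingers measure 128 mm over their backs; the gripper's body (75 mm by 189 mm) begins 69 mm behind the grasp point.
Start: joints at [63.249, 9.076, 91.501, -0, 79.423, -12.038], TCP at [146.053, 556.125, 214.601] pointing down, gripper open.
Joint ranges: [-166.64, 166.64], [-54.1, 131.32], [10.49, 154.53], [-73.88, 253.88], [9.74, 151.15], [-171.62, 171.62]. Speed limits (degrees/s): [147.25, 147.25, 180, 180, 180, 180].

### API

Orientations are given as a 3x3 rotation matrix whose columns are the frame's x, y, z axes.
In Python, from bench import env gives the robot as it stands. Calls block until the motion is done:
- env.movep(position, orientation): joint-space move of the TCP to a pose.
- env.move_l(position, rot=None, velocity=150, stop_force=None): straight line of the TCP; rot=None keeps the orientation; velocity is the mean speed in mm/s. With stop_force (N) it stops when the force on the tool has changed by that much, and returns True; else False.
- env.set_joints(angles): joint-space move.
- env.grip(opening): opening from 0.0 (shut) to 1.0 (fully open); the grip force is fixed at half the most; returns when the fingers have stopped.
- env.hold(seconds).
- env.inverse_kinematics(position, orientation): joint angles nearest the present ones, or None.
- env.state(): the state.
- env.grab_frame(name): name is "scene" or "top"; returns the picture (480x640x3 uint8, red, green, blue); there is no depth.
- env.camera_model(name): a dict with "fx", "fy", "cx", "cy" (pixels), "origin" and "attitude" of the camera in the world. Camera axes: x right, y up, looking along -z (the intrinsics and any distortion apply to the point x, -y, -z); pixel columns grow to the right and rows downward; lengths in mm; the calibration is good to about 2 mm. A picture is of the moment at which its call begins. camera_model takes no time and is no camera call.
A pose or a line that the arm cannot do raises env.Unreachable and nothing moves.
- env.job_done(): hands the job in; it is judged then, once.
The state is a dict: "time_s": time; "joints": joint angles; "joint_velocities": joint speeds; "tau": joint torques, N m; "position": TCP position; "tool_rot": TCP orientation; "contact_force": force on the tool from outside, world axes, zero at the start; "torque": the same for the moment, N m; "finger_gap": opening from 0.0 (shut) to 1.0 (fully open); "grasp_force": force on a finger pad.
Only numpy, scipy, OpenCV 4.12 (cv2) and the standard library are available. Lean on these libraries where they do the work, as an engineer would, in place of code of your own. Each camera call takes 0.05 s, during which the arm holds its last target. There are 200 camera calls.

## Working session

There is one attempt and no reset: what is moved stays moved. The work goes in short steps, each a Python script; the robot and the scene stay as the last script left them, time stands still between calls to the robot, and variables do not carry over. Pictures are saved under pics/ and viewed, at most 10 in all, crops included, and the job is handed in when it is done.

```bash
ls; mkdir -p pics; python3 - <<'E'
from bench import env
import cv2
for n in("scene","top"):
    cv2.imwrite(f"pics/{n}0.png",env.grab_frame(n)[:,:,::-1]); print(env.camera_model(n))
print(env.state())
E
```

```text
bench.py
pics
{'fx': 510.1549567895779, 'fy': 510.1549567895779, 'cx': 312.11070656887887, 'cy': 244.35385120570524, 'origin': array([1133.22353742, -327.27773029,  978.80093936]), 'attitude': array([[ 0.60185305, -0.62571975,  0.49623351],
       [ 0.79860564,  0.47047399, -0.3753442 ],
       [ 0.00139532,  0.62219693,  0.78285952]])}
{'fx': 505.7166082739864, 'fy': 505.7166082739864, 'cx': 315.75726378889334, 'cy': 242.04271957691685, 'origin': array([ 494.32484586,   79.04198748, 1035.57955771]), 'attitude': array([[-0.02732889,  0.99671701, -0.07621247],
       [-0.99951993, -0.02835965, -0.01247532],
       [-0.01459572,  0.07583494,  0.99701355]])}
{'time_s': 0.1, 'joints': array([ 6.32480053e+01,  9.10965961e+00,  9.15639645e+01, -1.18761099e-03,
        7.94235722e+01, -1.20368802e+01]), 'joint_velocities': array([-0.03809074, -0.07506927, -0.05314439, -0.08168527, -0.01235612,
       -0.00424438]), 'tau': array([-9.08266466e-04, -3.86506569e+01, -3.22959137e+01,  7.02708028e-02,
        3.39808816e-02, -5.03516230e-05]), 'position': array([145.81546564, 555.62071929, 213.71998744]), 'tool_rot': array([[-9.67201625e-01,  2.54008783e-01, -7.45402757e-04],
       [ 2.54009657e-01,  9.67200482e-01, -1.52398992e-03],
       [ 3.33847082e-04, -1.66334502e-03, -9.99998561e-01]]), 'contact_force': array([0.43308272, 0.63862057, 0.82986252]), 'torque': array([ 0.00406568, -0.01663976, -0.04067589]), 'grasp_force': 0.0, 'finger_gap': 1.000856626942579}
```

View pics/scene0.png

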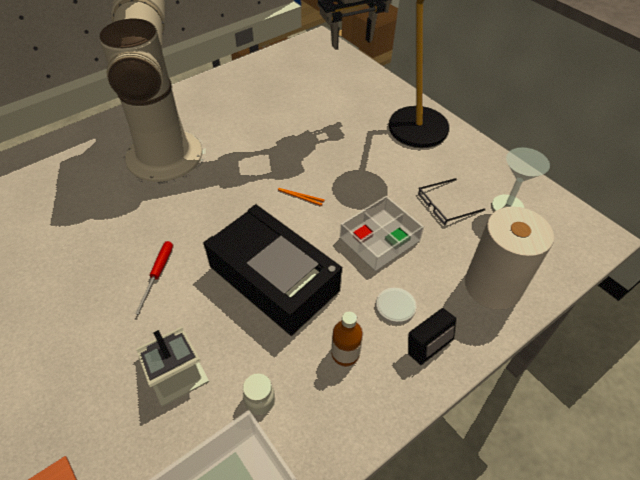

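View pics/top0.png

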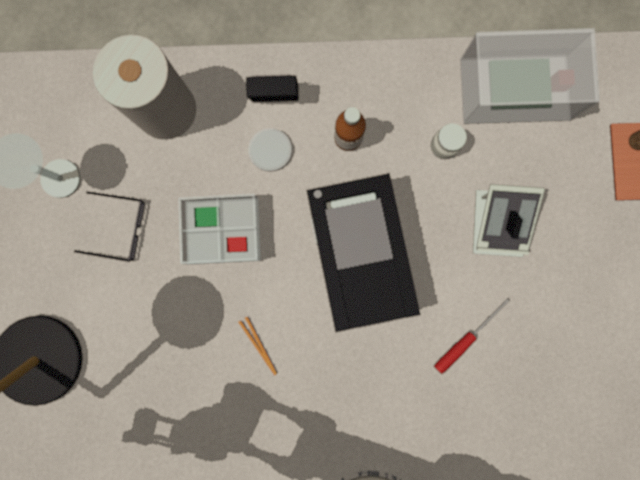

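The top view shows the viewer around px (362,252), with the shutter grey at (360,233). The rest and carrier are at (508,222), on the right. I'll enlarge both areas.

```bash
python3 - <<'E'
import cv2
t=cv2.imread("pics/top0.png");s=cv2.imread("pics/scene0.png")
def crop(im,x,y,w,h,k,n):
    c=cv2.resize(im[y:y+h,x:x+w],None,fx=k,fy=k,interpolation=cv2.INTER_CUBIC)
    c=cv2.convertScaleAbs(c,alpha=1.5,beta=20)
    for i in range(0,w,20): cv2.putText(c,str(x+i),(i*k,10),0,.35,(0,0,255)); cv2.line(c,(i*k,12),(i*k,18),(0,0,255))
    for i in range(0,h,20): cv2.putText(c,str(y+i),(0,i*k+4),0,.35,(0,0,255)); cv2.line(c,(24,i*k),(30,i*k),(0,0,255))
    cv2.imwrite(n,c)
crop(t,300,165,260,175,3,"pics/tc.png")
crop(s,125,200,225,210,3,"pics/sc0.png")
a=cv2.imread("pics/sc0.png"); cv2.imwrite("pics/sc.png",cv2.resize(a,(642,600)))
crop(t,465,175,90,90,6,"pics/rc.png")
E
```

```text
(no output)
```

View pics/tc.png

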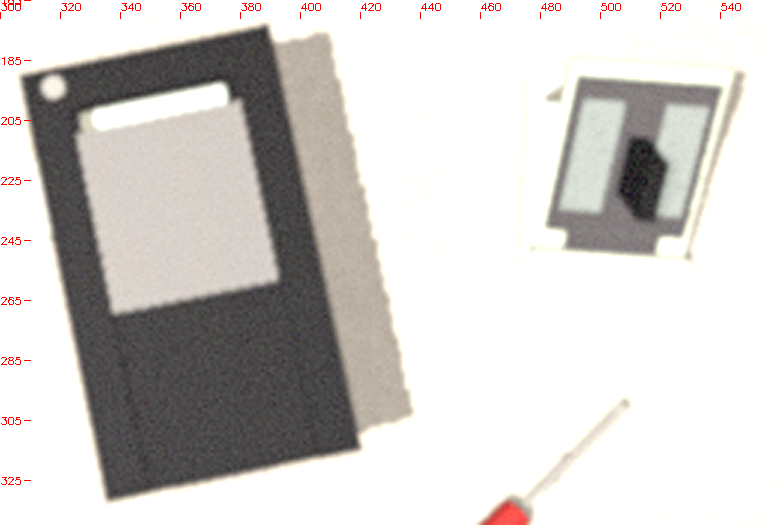

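View pics/rc.png

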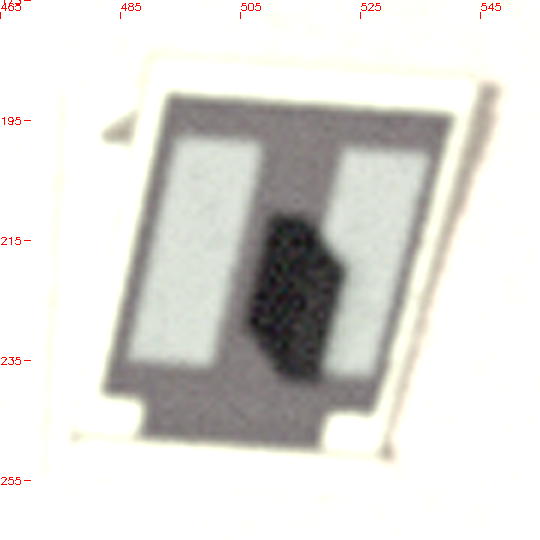

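View pics/sc.png

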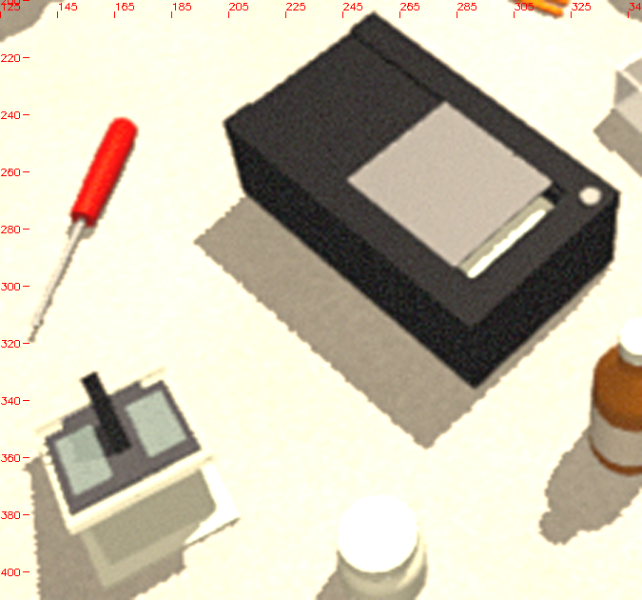

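Pictures read: in the top view, the viewer's corners are near (307,190), (389,174), (420,314) and (336,332), and the shutter spans (326,209) to (392,258). The rest's carrier has its far edge at (493,191)–(541,194) and its tongue at (489,248)–(518,250). Next I'll refine the corners and cast rays.

```bash
cat > h.py <<'E'
import numpy as np, cv2
from bench import env
def ray(n,uv):
    c=env.camera_model(n); u=np.atleast_2d(uv).astype(float)
    d=np.c_[(u[:,0]-c['cx'])/c['fx'],-(u[:,1]-c['cy'])/c['fy'],-np.ones(len(u))]@np.array(c['attitude']).T
    return np.array(c['origin']),d
def onplane(n,uv,p0,nrm):
    o,d=ray(n,uv); return o+d*(((np.asarray(p0)-o)@nrm)/(d@nrm))[:,None]
def onz(n,uv,z): return onplane(n,uv,[0,0,z],np.array([0,0,1.]))
def tri(a,b):
    o1,d1=ray("top",a);o2,d2=ray("scene",b);P=[];g=[]
    for x,y in zip(d1,d2):
        s=np.linalg.lstsq(np.c_[x,-y],o2-o1,rcond=None)[0]
        p,q=o1+s[0]*x,o2+s[1]*y;P.append((p+q)/2);g.append(np.linalg.norm(p-q))
    return np.array(P),np.array(g)
def sub(im,uv,w=3):
    g=cv2.cvtColor(im,cv2.COLOR_BGR2GRAY)
    c=np.array(uv,np.float32).reshape(-1,1,2)
    r=cv2.cornerSubPix(g,c.copy(),(w,w),(-1,-1),(3,40,.01)).reshape(-1,2)
    return r
def fit2(model,pts):  # planar rigid fit: returns yaw, t, residual
    m,p=np.asarray(model,float),np.asarray(pts)[:,:2]; a,b=m-m.mean(0),p-p.mean(0)
    th=np.arctan2((a[:,0]*b[:,1]-a[:,1]*b[:,0]).sum(),(a*b).sum())
    R=np.array([[np.cos(th),-np.sin(th)],[np.sin(th),np.cos(th)]]); t=p.mean(0)-R@m.mean(0)
    return np.degrees(th),t,p-(m@R.T+t)
E
python3 - <<'E'
from h import *
np.set_printoptions(precision=1,suppress=True)
t=cv2.imread("pics/top0.png");s=cv2.imread("pics/scene0.png")
T=lambda l,k,o:(np.array(l)+.5)/k-.5+np.array(o)
M=[(135,80),(135,-80),(-135,-80),(-135,80)]
a=T([(22,74),(268,26),(360,448),(108,500)],3,(300,165)); a2=sub(t,a)
b=T([(618,192),(470,326),(226,122),(374,13)],2.853,(125,200)); b2=sub(s,b)
print(a2-a,b2-b)
for n,q in(("top",a2),("scene",b2)): print(n,*fit2(M,onz(n,q,100)))
print("tri",*tri(a2,b2))
c=T([(78,133),(242,100),(278,282),(112,314)],3,(300,165)); c2=sub(t,c); print(c2-c,onz("top",c2,100))
# windows
wt=T([(175,138),(262,140),(215,366),(128,360)],6,(465,175)); ws=T([(186,441),(150,455),(125,405),(162,388)],2.853,(125,200))
wt2,ws2=sub(t,wt,2),sub(s,ws,2); print(wt2-wt,ws2-ws)
print("win",*tri(wt2,ws2))
k=T([(168,94),(455,115),(375,412),(320,448),(145,437),(103,392)],6,(465,175)); k2=sub(t,k,2); print(k2-k)
np.savez("m.npz",k=k2,wt=wt2,ws=ws2,a=a2,b=b2)
E
```

```text
[[-0.6  0.5]
 [-0.4 -0.6]
 [ 0.1  0.3]
 [-0.5  0.2]] [[ 0.6 -0.2]
 [ 0.7  0.4]
 [-1.4 -0.2]
 [-0.2 -0.7]]
top 9.991667037836407 [546.2   5.1] [[-1.  -1.7]
 [-1.   1.2]
 [ 0.8  1.3]
 [ 1.3 -0.8]]
scene 10.135192897740895 [544.7   6.6] [[-0.6 -1.1]
 [-0.   0.8]
 [ 0.   0.2]
 [ 0.6 -0. ]]
tri [[664.1 106.1 102.9]
 [692.  -48.4 101.4]
 [427.9 -95.8 102.1]
 [401.2  59.9 103.5]] [1.3 1.1 0.8 0.4]
[[ 0.6 -1.8]
 [ 0.   0. ]
 [-0.1 -0.5]
 [-0.  -0.1]] [[630.3  69.3 100. ]
 [644.7 -31.9 100. ]
 [531.9 -49.7 100. ]
 [514.3  52.9 100. ]]
[[ 0.  -0. ]
 [-0.5  0.6]
 [-0.9 -0.3]
 [-0.  -0. ]] [[-0.   0. ]
 [-0.3  0.4]
 [-0.2  0.6]
 [ 0.   0. ]]
win [[ 641.3 -246.9   86.5]
 [ 638.3 -271.7   90. ]
 [ 572.6 -265.8   51.7]
 [ 575.1 -238.5   52.6]] [0.1 0.2 0.3 2.1]
[[ 0.1 -0.4]
 [-0.4 -0.3]
 [-1.   0.7]
 [-0.4  0.8]
 [-1.5  0.4]
 [-0.2  0.5]]
```

```bash
python3 - <<'E'
from h import *
np.set_printoptions(precision=1,suppress=True)
m=np.load("m.npz"); W,_=tri(m['wt'],m['ws']); p0=W.mean(0)
M=np.array([(60,45),(60,-45),(-46,-45),(-60,-30),(-60,30),(-46,45)],float)
yaw=-6.
c30,s30=np.cos(np.pi/6),.5
for i in range(5):
    y=np.radians(yaw); ex=np.array([np.cos(y)*c30,np.sin(y)*c30,s30]); ey=np.array([-np.sin(y),np.cos(y),0]); n=np.cross(ex,ey)
    P=onplane("top",m['k'],p0,n); L=(P-p0)@np.c_[ex,ey]
    th,t,r=fit2(M,L); yaw+=th
print("yaw",yaw,th,"resid",r)
o=p0+ex*t[0]+ey*t[1]-5*n
print("origin",o,"tab",o+4*ex+39*n)
R=np.c_[ex,ey,n]
def proj(nm,X):
    c=env.camera_model(nm); q=(X-c['origin'])@np.array(c['attitude']); return np.array([c['cx']-c['fx']*q[0]/q[2],c['cy']+c['fy']*q[1]/q[2]])
for X in[(-16,0,50),(24,0,50),(60,45,0),(60,-45,0)]: print(X,proj("scene",o+R@X),proj("top",o+R@X))
np.savez("car.npz",o=o,R=R,yaw=yaw)
E
```

```text
yaw -6.03501298318484 -4.096589571153337e-07 resid [[-0.4 -1. ]
 [-0.6  1. ]
 [ 0.5  1.9]
 [ 0.   0.1]
 [-0.3 -0.6]
 [ 0.8 -1.4]]
origin [ 600.9 -280.8   62.5] tab [ 585.  -279.1   98.3]
(-16, 0, 50) [155.5 330.3] [514.3 238.4]
(24, 0, 50) [159.5 339.1] [519.4 218.6]
(60, 45, 0) [195.9 357.4] [491.5 188.7]
(60, -45, 0) [150.1 380.7] [539.8 192.3]
```

```bash
cat >> h.py <<'E'
yv=np.radians(10.05); EX=np.array([np.cos(yv),np.sin(yv),0]); EY=np.array([-np.sin(yv),np.cos(yv),0]); EZ=np.array([0,0,1.])
V0=np.array([545.4,5.8,0]); VR=np.c_[EX,EY,EZ]; V=lambda x,y,z:V0+VR@np.array([x,y,z],float)
DOWN=np.c_[-EX,EY,-EZ]
def st(m=""):
    s=env.state(); print(m,"t%.1f"%s['time_s'],"pos",s['position'].round(1),"F",s['contact_force'].round(1),"gap %.3f gf %.1f"%(s['finger_gap'],s['grasp_force']))
E
python3 - <<'E'
from h import *
env.grip(0.0)
env.movep(V(45,0,160),DOWN); st("above")
env.move_l(V(45,0,115),velocity=100)
print(env.move_l(V(45,0,90),velocity=20,stop_force=10)); st("press")
p=env.state()['position']; z=p[2]
q=V(45-60,0,0); q[2]=z-1; env.move_l(q,velocity=80); st("mid")
q=V(45-118,0,0); q[2]=z-1; env.move_l(q,velocity=60); st("end")
cv2.imwrite("pics/top1.png",env.grab_frame("top")[:,:,::-1])
q[2]=150; env.move_l(q,velocity=150); env.grip(1.0); st("up")
cv2.imwrite("pics/s1.png",env.grab_frame("scene")[:,:,::-1])
a=cv2.imread("pics/top1.png")[165:340,290:440]; cv2.imwrite("pics/t1.png",cv2.resize(a,None,fx=3,fy=3))
E
```

```text
above t3.9 pos [589.7  14.4 160.1] F [-0.5 -0.4  0.5] gap 0.006 gf 0.0
True
press t5.3 pos [590.1  13.7 100.4] F [0.5 0.3 5. ] gap 0.005 gf 2.1
mid t6.2 pos [530.2   3.1 100.3] F [-1.8  0.1  9. ] gap 0.005 gf 4.5
end t7.3 pos [474.2  -7.2 100.3] F [2.2 0.6 5.4] gap 0.007 gf 3.2
up t9.2 pos [473.5  -6.9 150. ] F [-0.8  0.1 -0.4] gap 0.998 gf 0.0
```

View pics/s1.png

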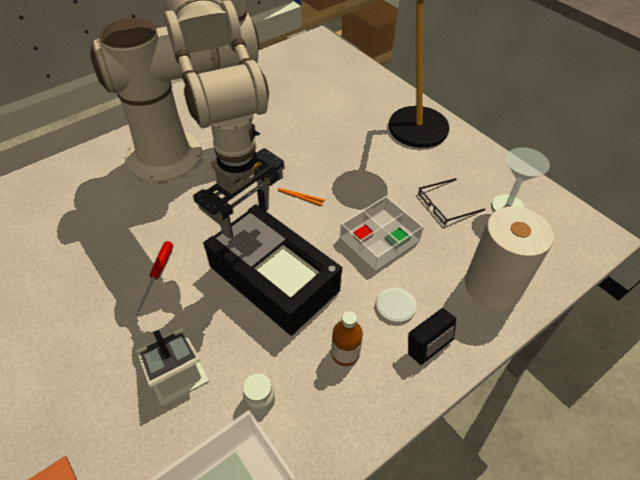

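The scene shows the shutter dragged back, grey around px (255,240), with the white well floor exposed at (288,270). I'll measure the shutter's far edge along lines in the viewer frame.

```bash
cat >> h.py <<'E'
def proj(nm,X):
    c=env.camera_model(nm); q=(np.atleast_2d(X)-c['origin'])@np.array(c['attitude']); return np.c_[c['cx']-c['fx']*q[:,0]/q[:,2],c['cy']+c['fy']*q[:,1]/q[:,2]].astype(np.float32)
def profile(im,nm,P):
    g=cv2.cvtColor(im,cv2.COLOR_BGR2GRAY); uv=proj(nm,P); return cv2.remap(g,uv[None,:,:],None,cv2.INTER_LINEAR)[0]
E
python3 - <<'E'
from h import *
s=cv2.imread("pics/s1.png"); t=cv2.imread("pics/top1.png")
for y in(-40,-20,0,30):
  print(y,"z100:",[(x,int(v)) for x,v in zip(range(-40,20,3),profile(s,"scene",[V(x,y,100) for x in range(-40,20,3)]))])
print("far wall z100",[(x,int(v)) for x,v in zip(range(90,120,3),profile(s,"scene",[V(x,0,79) for x in range(90,120,3)]))])
E
```

```text
-40 z100: [(-40, 75), (-37, 105), (-34, 118), (-31, 122), (-28, 121), (-25, 119), (-22, 120), (-19, 121), (-16, 123), (-13, 124), (-10, 91), (-7, 30), (-4, 28), (-1, 81), (2, 116), (5, 135), (8, 210), (11, 222), (14, 218), (17, 217)]
-20 z100: [(-40, 60), (-37, 65), (-34, 97), (-31, 123), (-28, 122), (-25, 120), (-22, 120), (-19, 122), (-16, 123), (-13, 121), (-10, 81), (-7, 26), (-4, 27), (-1, 90), (2, 117), (5, 146), (8, 220), (11, 221), (14, 218), (17, 218)]
0 z100: [(-40, 61), (-37, 64), (-34, 88), (-31, 122), (-28, 123), (-25, 119), (-22, 121), (-19, 123), (-16, 122), (-13, 124), (-10, 95), (-7, 30), (-4, 36), (-1, 92), (2, 120), (5, 121), (8, 189), (11, 221), (14, 219), (17, 218)]
30 z100: [(-40, 120), (-37, 122), (-34, 121), (-31, 122), (-28, 122), (-25, 123), (-22, 122), (-19, 124), (-16, 122), (-13, 120), (-10, 90), (-7, 28), (-4, 36), (-1, 92), (2, 122), (5, 132), (8, 158), (11, 148), (14, 135), (17, 140)]
far wall z100 [(90, 221), (93, 222), (96, 152), (99, 34), (102, 27), (105, 29), (108, 32), (111, 33), (114, 33), (117, 33)]
```

```bash
python3 - <<'E'
from h import *
c=np.load("car.npz"); o,R=c['o'],c['R']; n=R[:,2]
Rt=np.c_[-R[:,0],R[:,1],-n]; tcp=o+R@np.array([4,0,39.])-19*n
p=env.state()['position']+[0,0,80]; env.move_l(p,velocity=200)
env.movep(tcp+80*n,Rt); st("pre"); print(env.state()['joints'].round(1))
print(env.move_l(tcp,velocity=60,stop_force=15)); st("at")
env.grip(0.0); st("gripped")
env.move_l(tcp+90*n,velocity=60); st("lift")
cv2.imwrite("pics/t2.png",env.grab_frame("top")[:,:,::-1]);cv2.imwrite("pics/s2.png",env.grab_frame("scene")[:,:,::-1])
a=cv2.imread("pics/s2.png")[200:420,60:300]; b=cv2.imread("pics/t2.png")[140:300,430:600]
a=cv2.resize(a,None,fx=2.4,fy=2.4)[:528,:400]; cv2.imwrite("pics/v2.png",np.hstack([cv2.resize(cv2.imread("pics/s2.png")[260:400,100:240],(400,400)),cv2.resize(cv2.imread("pics/t2.png")[150:290,450:590],(400,400))]))
E
```

```text
pre t11.0 pos [ 554.7 -274.8  150.9] F [0.2 0.7 0.1] gap 0.997 gf 0.0
[-4.790e+01  1.000e-01  1.137e+02  2.750e+01  4.640e+01 -1.477e+02]
False
at t12.4 pos [ 594.5 -280.3   82.4] F [-0.6 -0.7 -0.3] gap 0.999 gf 0.0
gripped t13.6 pos [ 594.4 -280.3   81.9] F [-0.4 -1.1  1. ] gap 0.127 gf 30.0
lift t15.3 pos [ 549.6 -275.2  159.4] F [ 0.2  0.1 -1.6] gap 0.126 gf 30.0
```

View pics/v2.png

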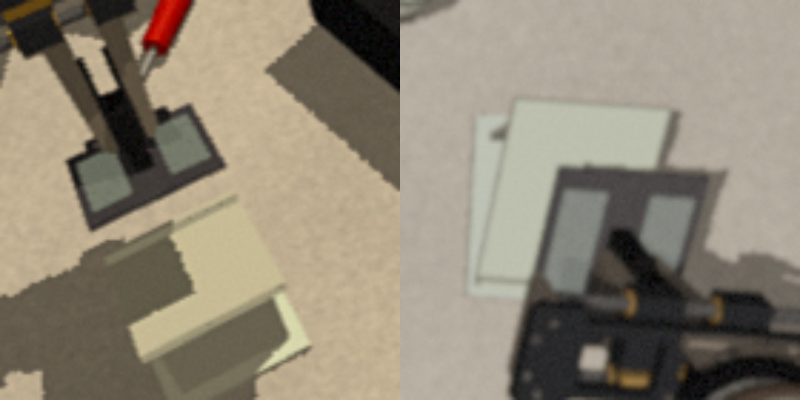

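```bash
cat >> h.py <<'E'
HO=np.array([4,0,39.])   # grasp point in carrier frame (updated once measured)
def rotc(th):  # carrier rotation, viewer yaw, far end up by th
    a=np.radians(th); ex=np.cos(a)*EX+np.sin(a)*EZ; return np.c_[ex,EY,np.cross(ex,EY)]
def tool(tipx,tipz,th,y=0,ho=None):  # tool pose for tongue tip at viewer (tipx,y,tipz)
    R=rotc(th); o=V(tipx,y,tipz)+60*R[:,0]; g=o+R@(HO if ho is None else ho)
    return g-19*R[:,2],np.c_[-R[:,0],R[:,1],-R[:,2]]
def carrier(ho=None):
    s=env.state(); T=s['tool_rot']; R=np.c_[-T[:,0],T[:,1],-T[:,2]]
    return s['position']-19*T[:,2]-R@(HO if ho is None else ho),R
E
python3 - <<'E'
from h import *
np.set_printoptions(precision=1,suppress=True)
o,R=carrier()
for X in[(60,45,0),(60,-45,0),(60,45,5),(60,-45,5)]: print(X,proj("scene",o+R@X),proj("top",o+R@X))
for a in[(40,150,25),(10,100,25),(-16,80,22),(-16,80,10),(-16,79,0)]:
    j=env.inverse_kinematics(*tool(*a)); print(a,j)
E
```

```text
(60, 45, 0) [[178.7 318.6]] [[505.  206.4]]
(60, -45, 0) [[130.5 341.6]] [[557.8 210.4]]
(60, 45, 5) [[177.7 316.3]] [[505.9 207.5]]
(60, -45, 5) [[129.3 339.3]] [[558.9 211.5]]
(40, 150, 25) [ -14.2    0.3  106.6   12.9   50.8 -120.4]
(10, 100, 25) [ -15.7   -0.7  113.7   15.    45.2 -124.3]
(-16, 80, 22) [ -16.2   -0.6  115.6   13.3   45.9 -123.9]
(-16, 80, 10) [ -12.6    9.3  104.2    4.6   57.4 -114.8]
(-16, 79, 0) [ -10.3   18.1   94.5   -0.    67.4 -110.3]
```

```bash
python3 - <<'E'
from h import *
env.move_l(env.state()['position']+[0,0,60],velocity=150)
env.movep(*tool(25,170,25)); st("over")
p,r=tool(15,112,25); env.move_l(p,r,velocity=100); env.hold(.3); st("pre")
cv2.imwrite("pics/t3.png",env.grab_frame("top")[:,:,::-1]);cv2.imwrite("pics/s3.png",env.grab_frame("scene")[:,:,::-1])
S=cv2.imread("pics/s3.png")[200:350,190:360]; T=cv2.imread("pics/t3.png")[165:315,300:430]
cv2.imwrite("pics/v3.png",np.hstack([cv2.resize(S,(453,400),interpolation=cv2.INTER_CUBIC),cv2.resize(T,(346,400),interpolation=cv2.INTER_CUBIC)]))
o,R=carrier()
for X in[(60,45,0),(60,-45,0),(60,45,5),(60,-45,5)]: print(X,proj("scene",o+R@X),proj("top",o+R@X))
E
```

```text
over t17.1 pos [618.6  17.9 214.7] F [-1.4  0.2 -1.8] gap 0.127 gf 30.0
pre t18.1 pos [609.4  17.  157.8] F [-0.5 -0.8 -2.1] gap 0.130 gf 30.0
(60, 45, 0) [[328.27313 256.05798]] [[324.67776 185.441  ]]
(60, -45, 0) [[297.1057 283.2978]] [[375.1903  175.02982]]
(60, 45, 5) [[327.54477 254.11467]] [[324.93198 186.13145]]
(60, -45, 5) [[296.26248 281.34668]] [[375.71384 175.6647 ]]
```

View pics/v3.png

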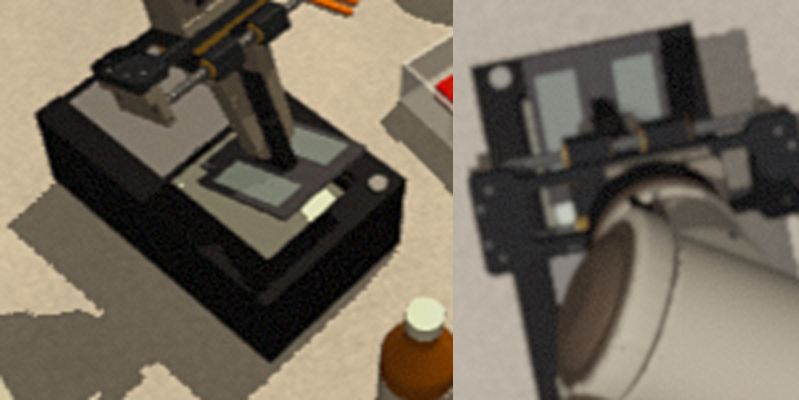

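The carrier hangs tilted over the well. In the scene view its far corners are at about (328,255) and (296,282), as predicted. I'll check in both views using the slide window corners.

```bash
python3 - <<'E'
from h import *
np.set_printoptions(precision=1,suppress=True)
t0=cv2.imread("pics/top0.png");t=cv2.imread("pics/t3.png");s=cv2.imread("pics/s3.png")
c=np.load("car.npz"); o0,R0=c['o'],c['R']
w0=np.array([(175,138),(262,140),(348,150),(430,152)])/6.+[464.6,174.6]
w0=sub(t0,w0,2); W=(onplane("top",w0,o0+5*R0[:,2],R0[:,2])-o0)@R0; print("windows in carrier",W)
o,R=carrier()
for nm,im in(("top",t),("scene",s)):
    g=proj(nm,o+W@R.T); q=sub(im,g,3); print(nm,g,q-g, ((onplane(nm,q,o+5*R[:,2],R[:,2])-o)@R-W))
E
```

```text
windows in carrier [[ 44.6  38.8   5. ]
 [ 44.9  12.8   5. ]
 [ 45.5 -13.8   5. ]
 [ 46.2 -40.2   5. ]]
top [[330.  193.9]
 [344.6 190.7]
 [359.4 187.3]
 [374.2 183.8]] [[-0.8  1.7]
 [ 0.1 -0.2]
 [-0.1  0.3]
 [ 0.   0. ]] [[-2.6  2.  -0. ]
 [ 0.3 -0.3 -0. ]
 [-0.6  0.2 -0. ]
 [-0.  -0.  -0. ]]
scene [[320.3 254.1]
 [311.6 261.7]
 [302.5 269.7]
 [293.4 277.9]] [[ 0.6 -2.7]
 [ 0.  -0.2]
 [ 0.1 -0.7]
 [ 0.   0. ]] [[-5.3  7.2 -0. ]
 [-0.4  0.5 -0. ]
 [-1.6  1.7 -0. ]
 [ 0.  -0.  -0. ]]
```

```bash
python3 - <<'E'
from h import *
p,r=tool(6,92,22); env.move_l(p,r,velocity=60); env.hold(.2); st("a")
p,r=tool(6,72,22); print(env.move_l(p,velocity=12,stop_force=5)); st("touch")
def tip(m):
    o,R=carrier(); q=VR.T@(o-60*R[:,0]-V0); print(m,"tip",q.round(2),"tilt",np.degrees(np.arcsin(R[2,0])).round(2)); return q
q=tip("touch"); np.save("q.npy",q); 
zf=q[2]
p,r=tool(6,zf+1.3,22); env.move_l(p,r,velocity=20); env.hold(.2); st("up")
p,r=tool(-24,zf+1.3,22); print(env.move_l(p,velocity=15,stop_force=6)); st("slot end"); tip("slot end")
cv2.imwrite("pics/s4.png",env.grab_frame("scene")[:,:,::-1])
E
```

```text
a t19.0 pos [602.6  15.8 134.9] F [ 0.6 -0.4 -1.1] gap 0.132 gf 30.0
True
touch t19.9 pos [602.8  15.9 123.9] F [0.4 0.4 3.7] gap 0.129 gf 30.0
touch tip [ 6.460e+00 -4.000e-02  8.134e+01] tilt 22.06
up t20.4 pos [601.9  16.  124.6] F [ 0.1 -0.5 -2.1] gap 0.129 gf 30.0
True
slot end t21.9 pos [580.4  11.8 126. ] F [ 2.5  0.5 -0.4] gap 0.125 gf 30.0
slot end tip [-16.15  -0.12  83.25] tilt 22.25
```

```bash
python3 - <<'E'
from h import *
zf=float(np.load("q.npy")[2])
p,r=tool(-14,zf+.9,22); env.move_l(p,r,velocity=20); env.hold(.2); st("back")
for th in(18,14,10,6,3):
    p,r=tool(-14,zf+.7,th); b=env.move_l(p,r,velocity=25,stop_force=15); st(f"th{th} {b}")
    if b: break
env.hold(.2)
cv2.imwrite("pics/s5.png",env.grab_frame("scene")[:,:,::-1])
S=cv2.imread("pics/s5.png")[200:350,190:360]; cv2.imwrite("pics/v5.png",cv2.resize(S,(680,600),interpolation=cv2.INTER_CUBIC))
E
```

```text
back t22.4 pos [582.3  12.5 124.4] F [-1.3 -0.3 -0.6] gap 0.125 gf 30.0
th18 False t22.8 pos [585.8  13.1 120.7] F [ 0.6 -0.5  0.7] gap 0.129 gf 30.0
th14 False t23.1 pos [588.1  13.5 116.7] F [ 1.  -0.3 -0.9] gap 0.128 gf 30.0
th10 False t23.4 pos [590.   13.9 112.5] F [-0.2 -0.  -0.3] gap 0.127 gf 30.0
th6 False t23.8 pos [591.9  14.2 108.3] F [ 0.7 -0.4 -1.2] gap 0.128 gf 30.0
th3 False t24.1 pos [593.4  14.4 105.2] F [ 0.  -0.  -1.7] gap 0.129 gf 30.0
```

View pics/v5.png

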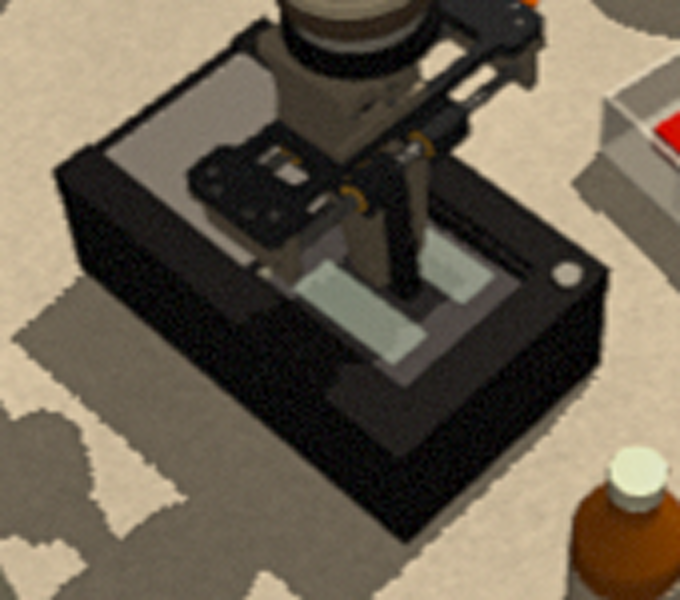

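The carrier lies inside the well mouth, almost flat, with its far edge at about px (405,385) in the crop, inside the wall. Next I'll bring it fully flat with force feedback.

```bash
python3 - <<'E'
from h import *
zf=float(np.load("q.npy")[2])
def tip(m):
    o,R=carrier(); q=VR.T@(o-60*R[:,0]-V0); print(m,"tip",q.round(2),"tilt",np.degrees(np.arcsin(R[2,0])).round(2)); return q
p,r=tool(-14,zf+.5,0.5); print(env.move_l(p,r,velocity=15,stop_force=8)); env.hold(.2); st("flat"); tip("flat")
p,r=tool(-14,zf-5,0.5); print(env.move_l(p,velocity=8,stop_force=6)); st("press"); q=tip("press")
print("M",env.state()['torque'].round(2))
p,r=tool(q[0],q[2],-3); print(env.move_l(p,r,velocity=6,stop_force=6)); st("rot"); tip("rot"); print("M",env.state()['torque'].round(2))
cv2.imwrite("pics/s6.png",env.grab_frame("scene")[:,:,::-1])
S=cv2.imread("pics/s6.png")[200:350,190:360]; cv2.imwrite("pics/v6.png",cv2.resize(S,(680,600),interpolation=cv2.INTER_CUBIC))
E
```

```text
False
flat t24.9 pos [594.3  14.5 102.4] F [ 0.2  0.3 -2. ] gap 0.127 gf 30.0
flat tip [-1.412e+01  5.000e-02  8.185e+01] tilt 0.51
True
press t25.3 pos [594.8  14.5 101.3] F [1.5 0.4 3.2] gap 0.126 gf 30.0
press tip [-1.361e+01 -4.000e-02  8.069e+01] tilt 0.54
M [ 0.03  0.01 -0.03]
True
rot t25.5 pos [594.8  14.5 101.1] F [-1.8 -0.1  4.4] gap 0.126 gf 30.0
rot tip [-1.379e+01 -3.000e-02  8.108e+01] tilt 0.02
M [ 0.07  0.05 -0.02]
```

```bash
python3 - <<'E'
from h import *
env.hold(.3); env.grip(0.45); env.hold(.2); st("open")
p=env.state()['position']; env.move_l(p+[0,0,70],velocity=80); env.move_l(p+[-60,0,200],velocity=200); st("up")
env.movep(np.array([330,150,330.]),DOWN); st("clear")
cv2.imwrite("pics/s7.png",env.grab_frame("scene")[:,:,::-1]);t=env.grab_frame("top")[:,:,::-1];cv2.imwrite("pics/t7.png",t)
S=cv2.imread("pics/s7.png")[200:350,190:360]; T=cv2.imread("pics/t7.png")[165:340,300:430]
cv2.imwrite("pics/v7.png",np.hstack([cv2.resize(S,(453,400),interpolation=cv2.INTER_CUBIC),cv2.resize(T,(297,400),interpolation=cv2.INTER_CUBIC)]))
E
```

```text
open t26.7 pos [594.8  14.6 100.9] F [-0.3 -0.4  0.7] gap 0.451 gf 0.0
up t28.6 pos [534.4  14.7 299.4] F [ 0.1  0.1 -1.3] gap 0.448 gf 0.0
clear t29.6 pos [330.5 149.7 329.5] F [0.1 0.  0.1] gap 0.451 gf 0.0
```

View pics/v7.png

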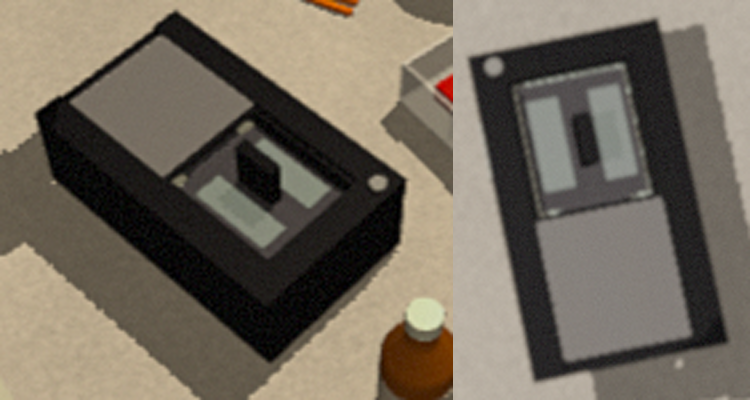

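The carrier lies flat and centred in the well with its tongue under the lip. The floor shows evenly round the edges in the top crop at (583,137), and the shutter is fully back.

```bash
python3 -c "
from bench import env
print(env.job_done())"
```

```text
the job is handed in; nothing more can be done
None
```

The job is handed in: the shutter is fully open and the carrier lies flat in the well with its tongue under the lip, released at about 27 s with the arm clear by 30 s; the hand-in returned no verdict.

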